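Top up the sprung waffle-pack feed track

TASK

Top up the waffle-pack feed track: draw the sprung follower back by its ball handle, swing the handle sideways into the gate notch and let it hang there, then lay the loose waffle pack flat in the track behind the pack that is already in it. Take the handle out of the notch again and ease the follower forward under control, never letting it snap, until it holds both packs tight against the front stop. Where the notch lies must be felt for: do not force the handle against the gate, and leave the other things on the table alone.

Things in the scene. Friction and masses are not known exactly. Their poses are not given: they have to be found in the camera images.
- track: Aluminium feed track, fixed. Origin at table height below the inner face of the front stop, on the centre line; X runs along the track from the stop towards the handle, Y across, Z up. Base X -14 to 288 mm, Y +-40. Front stop: top at Z 22 mm. Channel 54 mm wide between low rails (tops at Z 14 mm, to Y +-36, X 0 to 158). Behind, X 162 to 286, the housing: Y +-30, top Z 46, screw heads Z 49
- bed (a point): point on the track floor (Z = 8 mm) on the centre line, X = 76 mm: where the centre of the new pack's underside ends when both packs are pushed up to the front stop. Axes as the track's. With the handle parked, the free floor behind the first pack reaches from X = 50 to at least 111 mm (50 + follower); a pack may be laid anywhere in it
- slot (a point): point on top of the housing (Z = 46 mm) at X = 170 mm, where the stem stands at follower = 0; axes as the track's. A straight slot 10 mm wide runs from here 95 mm along +X. Its +Y side is a steel gate plate, clamped at another place each time, with one notch 13 mm wide. The notch is not measured but felt for. The stem must not bear more than 30 N (about twice the sideways force on the ball)
- bolt (a joint): swing of the handle about the rod (along X, at Z = 16 mm on the centre line), rad. 0 upright, growing towards +Y; light friction only. In the slot it has about +-0.06 of play. The stem goes into the notch only over 6 mm of follower travel that begins somewhere from 0.064 to 0.087. Fully over it then hangs 3 mm further forward behind an undercut lip, reading 0.40 to 0.51
- follower (a joint): slide of the white follower block (14 mm long, top at Z 28 mm) along +X, m. 0: its face is at X = 50 mm, behind one pack; behind two it is 0.050 to 0.051. The spring pushes it to the front stop with 5 N at 0, 8 N at 0.05, 10 N at 0.08; let go outside the notch it snaps forward. Hanging in the notch it is 0.061 to 0.085; to come out, draw it back 4 to 5 mm, then swing upright
- handle: black ball of 22 mm on a 7 mm steel stem. Origin at the ball's centre, 58 mm from the rod's axis (Z = 74 mm upright), at X = 170 mm + follower; x axis along the track's X, z axis outwards along the stem. Swung fully into the notch the ball is 23 to 28 mm to +Y and 6 mm down. The space round the ball is free down to the housing's top
- pack_in: the waffle pack already in the track, flat box 50.4 x 50.4 x 14 mm with a clear lid, against the front stop. Origin at the centre of its underside, z up
- pack_new: the waffle pack to be added, the same kind of flat box, 50.4 x 50.4 x 14 mm, 35 to 50 g, lying flat on the table beside the track. Origin at the centre of its underside, z up; its sides lie along its x and y axes. In the track it stands 8 mm above the rails
- clip_case: bystander: clear-lidded box of clips, 44 x 70 x 30 mm. Origin at the centre of its underside
- paste: bystander: small round paste jar, 42 mm across, 34 mm high. Origin at the centre of its underside
- spudger: bystander: black tweezers lying 17 x 117 x 9 mm, long along its y. Origin at the centre of its underside
- hexkey: bystander: small hex key with a handle, 26 x 79 x 8 mm. Origin at the centre of its underside
There are look-alikes about, which are no part of the job. Leave any blue look-alike of the pack_in alone.

How it is judged:
By the outcome, as a careful person would: the job done as asked, in the order asked, and still so for the second after the job is handed in, with the robot touching nothing.
It also fails if it takes over 72 s, if anything falls off the work surface, if the arm or the gripper's body presses on something with over 40 N, if the wrist force passes 120 N, or if a joint passes its speed limit or range.

ROBOT

A 6-joint arm with a two-finger parallel gripper is mounted at the origin on the work surface; the furniture and walls round the work are solid. World frame = base frame: x ahead of the robot, y to its left, z up, the work surface at z = 0. Lengths are in m, angles in rad, forces in N, time in s.
With the tool pointing down it reaches from about 0.35 to 0.975 m from the base axis. Payload 4.9 kg.
Tool frame: the origin (TCP) lies where the fingers leave the gripper's body, on its centre line; the fingertips stand 73 mm ahead of it and the grasp point (between the pads) lies 54 mm ahead of it; z points along the fingers, y is the direction in which the jaws open and shut (so a half turn about z gives the same grasp; the last joint's range is limited). The gripper opens to 85 mm and grips with 20 to 120 N. Pads are 22 mm wide; open, the fingers measure 114 mm over their backs; the gripper's body (76 mm by 85 mm) begins 54 mm behind the grasp point. The pads swing forward as they close: fully open they stand 13 mm farther back than shut.
Start: joints at [1.123, 0.053, 1.613, -0, 1.476, -0.119], TCP at [0.202, 0.592, 0.304] pointing down, gripper open.
Joint ranges: [-3.01, 3.01], [-1.01, 2.22], [0.06, 2.58], [-1.02, 4.17], [0.09, 2.62], [-3.14, 3.14]. Speed limits (rad/s): [2.57, 2.57, 3.14, 3.14, 3.14, 3.14].

INTERFACE

Orientations are given as a rotation vector (axis times angle).
In Python, from station import monitor, vision, workorder gives the robot as it stands.
- The arm moves only by the tool arm_command, never from a script. Its argument "rows" is text: rows parted by semicolons, each of 6 numbers parted by spaces: the shift along the world's x, y, z in mm, then the turn, a rotation vector about the world's x, y, z in degrees. In form: tx ty tz wx wy wz; .... A call has 1 to 12 rows; each row is the pose to reach, as a shift and turn from the pose measured when the call began; what a row does not reach only later rows make up. A row lasts 1/8 s, in which the tool goes at most 62.5 mm and 10.7 degrees, less where a joint would pass 70% of its speed; a pose out of reach is approached as far as the arm can. A call with a gripper value outside its range is refused whole. "jaw" is the opening, from 0 (shut) to 1 (fully open), set as the call begins (left out, the last holds). The fingers move at their own pace and stop on an object; "squeeze" is the grip in N (left out, the last holds). Time passes only in rows, so rows that repeat a pose let the fingers close. It gives the time, the measured TCP pose, the force and the opening at its end, in the units of the state.
- monitor.get_obs(): the state, without advancing time (a new reading comes with each control period).
- vision.get_image(name): name is "scene" or "top" or "wrist"; returns a dict with "frame" (420x560x3 uint8, red, green, blue), "vfov" (degrees; the focal length in pixels is half the picture's height over the tangent of half this angle, whatever the lens; pixels are square), "cx", "cy" (the principal point, pixels), "R" (3x3) and "t" (3): a world point X has camera coordinates R X + t; the wrist camera has in their place "T_tool_cam" (4x4, takes a point from camera to tool coordinates, whose origin is the TCP and whose axes are the flange's). Camera axes: x right, y down, z forward; pixel columns grow to the right and rows downward; lengths in m; the calibration is good to about 2 mm. A picture is of the moment at which its call begins: read the wrist's pose just before it. There is no depth.
- workorder.finish_job(): hands the job in, once; it reports no verdict.
The state is a dict: "t": time; "q": joint angles; "dq": joint speeds; "effort": joint torques, N m; "tool_pos": TCP position; "tool_rot": TCP orientation; "contact_force": force on the tool from outside, world axes, zero at the start; "wrist_torque": the same for the moment, N m; "opening": finger opening in m.
Only numpy, scipy, OpenCV 4.12 (cv2) and the standard library are available. Lean on these libraries where they do the work, as an engineer would, in place of code of your own. Each camera call takes 0.05 s, during which the arm holds its last target. There are 200 camera calls.

## Working session

There is one attempt and no reset: what is moved stays moved. The work goes in short steps, Python scripts to look and compute and a tool call to move; the robot and the scene stay as the last step left them, time stands still between calls to the robot, and variables do not carry over. Pictures are saved under pics/ and viewed, about 8 in all and at most 12, crops included, and the job is handed in when it is done.

Besides the shell and the picture viewer there is one more tool, called after "Emit:" as name(argument=value, ...) on one line, values as JSON. arm_command: Moves the arm, as the interface text tells. Its arguments: {"type":"object","properties":{"rows":{"type":"string"},"jaw":{"type":"number"},"squeeze":{"type":"number"}},"required":["rows"]}

```bash
mkdir -p pics; ls
cat > h.py <<'E'
import numpy as np, cv2
from station import monitor, vision, workorder
from scipy.spatial.transform import Rotation as Ro
def cam(name):
    o=monitor.get_obs(); d=vision.get_image(name); f=d["frame"]
    fl=f.shape[0]/2/np.tan(np.radians(d["vfov"])/2)
    if "R" in d and d.get("R") is not None: R=np.array(d["R"]);t=np.array(d["t"])
    else:
        T=np.array(d["T_tool_cam"]); W=np.eye(4); W[:3,:3]=Ro.from_rotvec(o["tool_rot"]).as_matrix(); W[:3,3]=o["tool_pos"]
        C=np.linalg.inv(W@T); R=C[:3,:3]; t=C[:3,3]
    return dict(f=f,fl=fl,cx=d["cx"],cy=d["cy"],R=R,t=t)
def ray(c,u,v):
    d=c["R"].T@np.array([(u-c["cx"])/c["fl"],(v-c["cy"])/c["fl"],1]); return -c["R"].T@c["t"],d/np.linalg.norm(d)
def onz(c,u,v,z):
    o,d=ray(c,u,v); return o+d*(z-o[2])/d[2]
def tri(c1,p1,c2,p2):
    o1,d1=ray(c1,*p1);o2,d2=ray(c2,*p2)
    s=np.linalg.lstsq(np.stack([d1,-d2],1),o2-o1,rcond=None)[0]
    a=o1+d1*s[0];b=o2+d2*s[1]; return (a+b)/2,np.linalg.norm(a-b)
def proj(c,X):
    p=c["R"]@np.array(X)+c["t"]; return p[:2]/p[2]*c["fl"]+[c["cx"],c["cy"]]
def save(c,n,s=1.4,crop=None):
    f=c["f"]
    if crop: f=f[crop[1]:crop[3],crop[0]:crop[2]]
    cv2.imwrite(f"pics/{n}.png",cv2.resize(f[:,:,::-1],None,fx=s,fy=s,interpolation=cv2.INTER_CUBIC))
def dump(c,n): np.savez(f"{n}.npz",**c)
def load(n): return dict(np.load(f"{n}.npz"))
E
python3 - <<'E'
from h import *
a=[]
for n in ["scene","top"]:
    c=cam(n); dump(c,n); a.append(c["f"]); print(n,c["fl"],c["cx"],c["cy"],-c["R"].T@c["t"],c["R"][2])
    save(c,n,1.42)
o=monitor.get_obs(); print({k:np.round(v,3) for k,v in o.items()})
E
```

```text
pics
scene 429.573781482338 280.90739353152503 200.94935583871555 [-0.1626964  -0.33812394  0.81353404] [ 0.62551163  0.27991532 -0.72827372]
top 423.70719683728186 274.8296844345918 203.8418273991167 [ 0.24929164 -0.07012893  1.26122786] [ 0.20063488  0.00735658 -0.97963847]
{'t': np.float64(0.1), 'q': array([ 1.123,  0.053,  1.614,  0.   ,  1.476, -0.119]), 'dq': array([ 0.   , -0.003, -0.003,  0.002,  0.   ,  0.001]), 'effort': array([-1.0000e-03, -3.9490e+01, -3.7136e+01, -0.0000e+00,  4.0000e-03,
        0.0000e+00]), 'tool_pos': array([0.202, 0.591, 0.303]), 'tool_rot': array([-5.140e-01, -3.099e+00,  3.000e-03]), 'contact_force': array([ 0.617, -0.114,  0.707]), 'wrist_torque': array([-0.006,  0.01 , -0.008]), 'opening': np.float64(0.085)}
```

View pics/top.png

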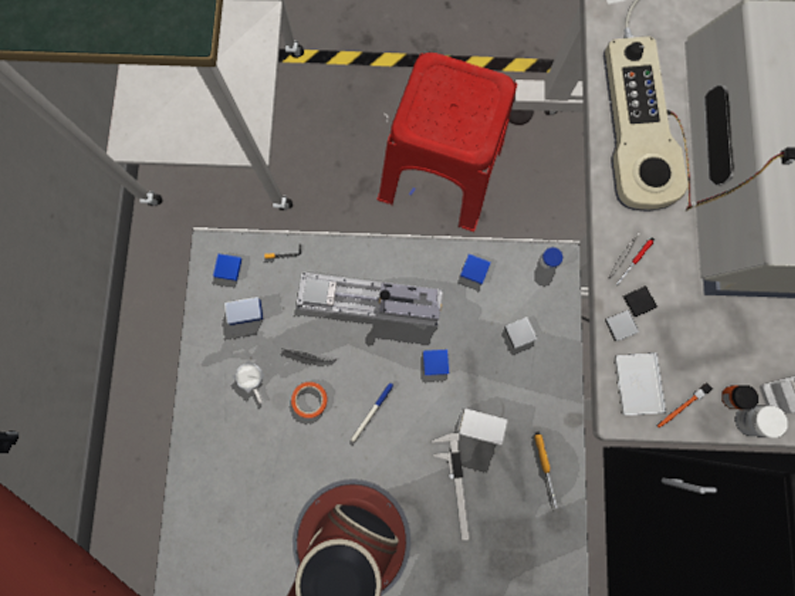

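View pics/scene.png

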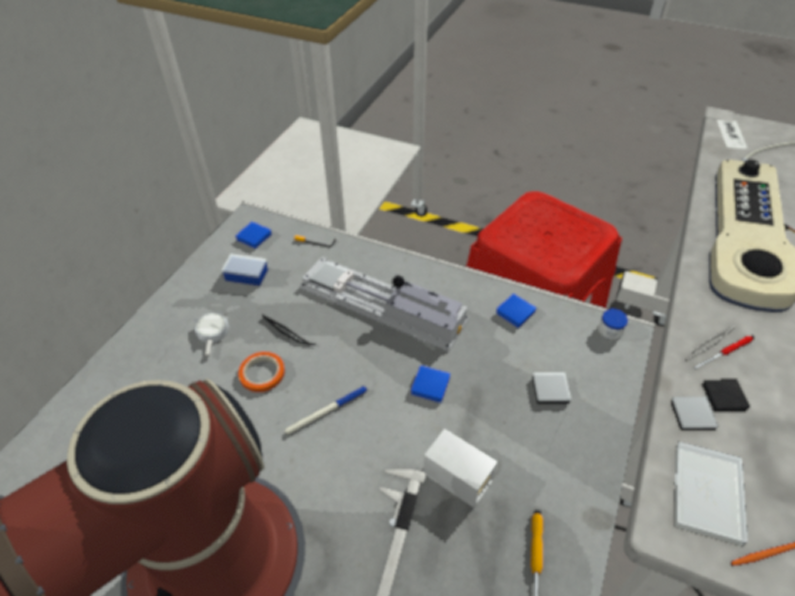

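The top view shows the track at px (297–442, 272–322) with its stop end on the left, and the ball at about (384,295). A grey pack lies at (520,333), with blue look-alikes around it. In the scene view the ball is at (399,282) and the grey pack at (551,387).

Run:
```python
from h import *
a=load("top");b=load("scene");s=1.42
P=lambda *x:(x[0]/s,x[1]/s)
for n,p,q in [("ball",(384,295),(399,282)),("packtop",(520,333),(551,386)),("trackL-far",(302,272),(322,262)),("hous R far",(442,288),(466,310)),("hous R near",(438,321),(459,345))]:
    X,e=tri(a,P(*p),b,P(*q)); print(n,X.round(4),round(e,4))
for p in [(302,272),(296,314),(442,288),(437,322)]: print(onz(a,*P(*p),.006).round(3))
```

```text
ball [ 0.4814 -0.0495  0.0716] 0.0012
packtop [ 0.4218 -0.3345  0.0145] 0.0003
trackL-far [ 0.5387  0.1336 -0.0047] 0.0054
hous R far [ 0.5078 -0.1664  0.0268] 0.0059
hous R near [ 0.445  -0.169   0.0039] 0.0115
[0.538 0.13  0.006]
[0.446 0.136 0.006]
[ 0.513 -0.171  0.006]
[ 0.44  -0.162  0.006]
```

Run:
```python
from h import *
d=vision.get_image("wrist"); print(np.round(d["T_tool_cam"],3),d["vfov"])
```

```text
[[ 0.001 -0.956 -0.293  0.073]
 [ 1.     0.001  0.001 -0.001]
 [-0.    -0.293  0.956 -0.07 ]
 [ 0.     0.     0.     1.   ]] 64.89317642016321
```

Emit:
arm_command(rows="25 -55 5 0 0 2; 50 -110 10 0 0 4; 75 -165 10 0 0 6; 100 -220 10 0 0 8; 125 -275 10 0 0 10; 150 -330 10 0 0 12; 175 -385 10 0 0 14; 200 -440 10 0 0 16; 225 -500 10 0 0 16; 250 -560 10 0 0 16; 270 -600 10 0 0 16; 270 -600 10 0 0 16")

```text
t: 1.65
tool_pos: [0.4722, -0.0115, 0.3125]
tool_rot: [-0.086, -3.139, 0.003]
contact_force: [0.1, 0.0, -0.6]
opening: 0.0856
```

Run:
```python
from h import *
c=cam("wrist"); dump(c,"w1"); save(c,"w1",1.42); print(monitor.get_obs()["tool_pos"])
```

```text
[ 0.47173648 -0.00998331  0.31244062]
```

View pics/w1.png

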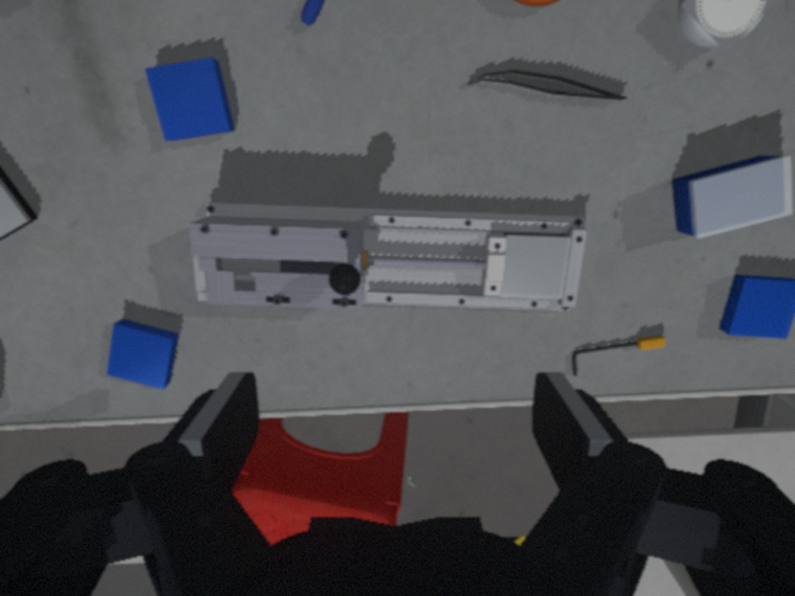

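The wrist view shows the ball at (344,279), the follower at (495,265) and the pack already in the track at (540,265). Near-rail screws are at (391,220), (467,222) and (543,226); far-rail screws at (389,299), (461,301) and (534,304).

Run:
```python
from h import *
a=load("top");b=load("scene");w=load("w1");s=1.42
P=lambda *x:(x[0]/s,x[1]/s)
# refine ball by dark mask
def blob(c,u,v,r,th):
    f=c["f"].max(2); u,v=int(u),int(v); m=(f[v-r:v+r,u-r:u+r]<th).astype(np.uint8)
    n,l,st,ce=cv2.connectedComponentsWithStats(m); k=1+np.argmin([np.hypot(*(ce[i]-r))-.02*st[i,4] for i in range(1,n)])
    return ce[k]+[u-r,v-r],st[k]
pw,st=blob(w,*P(344,279),16,50); print(pw*s,st)
for c,p in ((a,(384,295)),(b,(399,282))):
    q,st=blob(c,*P(*p),9,60); print(q*s,st, tri(c,P(*p),w,pw))
print("ball on z=.074",onz(w,*pw,.074))
N=[onz(w,*P(*p),.014) for p in [(391,220),(467,222),(543,226)]];F=[onz(w,*P(*p),.014) for p in [(389,299),(461,301),(534,304)]]
print(np.round(N,4),np.round(F,4))
for p in [(586,230),(575,302),(210,213),(578,219),(566,309)]: print(p,onz(w,*P(*p),.022 if p[0]>570 and p[1] in(230,302) else .008).round(4))
print("housing top",[onz(w,*P(*p),.046).round(4) for p in [(190,225),(362,232),(364,305),(196,301)]])
```

```text
[341.15414868 276.25640288] [  0   5  27  22 417]
[386.11914894 295.48085106] [ 7  7 11  7 47] (array([ 0.47939228, -0.04919889,  0.07974847]), np.float64(0.00022900869881168135))
[397.96325581 281.58930233] [ 6  6  8  8 43] (array([ 0.48128273, -0.05023498,  0.07210698]), np.float64(9.68469497884186e-05))
ball on z=.074 [ 0.48081336 -0.05001724  0.074     ]
[[ 0.4532 -0.015   0.014 ]
 [ 0.458   0.0446  0.014 ]
 [ 0.4643  0.1044  0.014 ]] [[ 0.5183 -0.0203  0.014 ]
 [ 0.5232  0.0391  0.014 ]
 [ 0.529   0.0994  0.014 ]]
(586, 230) [0.4678 0.1352 0.022 ]
(575, 302) [0.5262 0.1301 0.022 ]
(210, 213) [ 0.4409 -0.1586  0.008 ]
(578, 219) [0.4612 0.1338 0.008 ]
(566, 309) [0.537  0.1283 0.008 ]
housing top [array([ 0.4444, -0.1592,  0.046 ]), array([ 0.456 , -0.0359,  0.046 ]), array([ 0.5117, -0.0385,  0.046 ]), array([ 0.5018, -0.1651,  0.046 ])]
```

Emit:
arm_command(rows="4 -20 -30 0 0 -2; 9 -40 -60 0 0 -2; 9 -40 -100 0 0 -2; 9 -40 -140 0 0 -2; 9 -40 -165 0 0 -2; 9 -40 -177 0 0 -2; 9 -40 -177 0 0 -2; 9 -40 -177 0 0 -2", jaw=0.7, squeeze=25)

```text
t: 2.7
tool_pos: [0.4816, -0.0499, 0.1369]
tool_rot: [0.136, 3.138, -0.002]
contact_force: [-0.5, 0.0, 0.7]
opening: 0.0596
```

Run:
```python
from h import *
c=cam("wrist"); dump(c,"w2"); o=monitor.get_obs();print(o["tool_pos"],o["tool_rot"],o["contact_force"]); 
f=c["f"]; m=f.max(2); print(proj(c,[.4808,-.05,.074]))
s=cam("scene");
import cv2
x=cv2.resize(s["f"][130:270,200:350],(560,523)); y=cv2.resize(f,(560,420)); 
cv2.imwrite("pics/w2.png",np.hstack([cv2.resize(y,(400,300)),cv2.resize(x,(321,300))])[:,:,::-1])
```

```text
[ 0.48169472 -0.05001383  0.13702195] [ 1.36638957e-01  3.13741224e+00 -2.52662688e-03] [-0.14241874 -0.2270637   0.03395509]
[280.0219347  272.57607537]
```

View pics/w2.png

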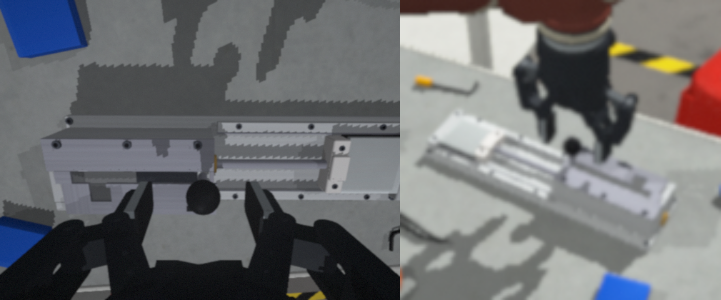

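The ball, at (203,197), sits between the fingers. Closing on it now.

Emit:
arm_command(rows="0 0 0 0 0 0; 0 0 0 0 0 0; 0 0 0 0 0 0; 0 0 0 0 0 0; 0 0 0 0 0 0; 0 0 0 0 0 0", jaw=0, squeeze=25)

```text
t: 3.55
tool_pos: [0.482, -0.0494, 0.1374]
tool_rot: [0.137, 3.137, 0.001]
contact_force: [0.5, 5.6, 2.4]
opening: 0.0196
```

Emit:
arm_command(rows="-0.5 -5 -2 0 0 0; -1 -10 -3 0 0 0; -1.4 -15 -3 0 0 0; -1.8 -20 -3 0 0 0; -1.8 -20 -3 0 0 0", squeeze=30)

```text
t: 4.18
tool_pos: [0.4814, -0.0691, 0.1362]
tool_rot: [0.138, 3.134, 0.003]
contact_force: [0.4, 6.2, 8.2]
opening: 0.0195
```

Run:
```python
from h import *
c=cam("wrist"); dump(c,"w3"); o=monitor.get_obs();print(o["tool_pos"],o["contact_force"],o["opening"]); 
x=c["f"][150:360,60:560]
cv2.imwrite("pics/w3.png",cv2.resize(x,None,fx=1.4,fy=1.4)[:,:,::-1])
```

```text
[ 0.48142976 -0.06897474  0.13616926] [-0.49938685  7.30411517  6.83554862] 0.019900407443073923
```

View pics/w3.png

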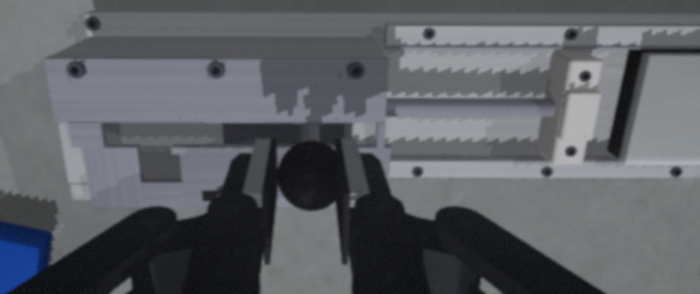

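The follower block has come back with the handle: a gap now shows between it and the pack at crop x 600–625. A gap in the gate appears at crop (140–180, 147–182). I'll use that only as a hint and feel for the notch.

Run:
```python
from h import *
c=load("w3"); ex=np.array([-.09,-.996,0]); ball0=np.array([.482,-.0494,0]); 
for u in (140,180):
    p=onz(c,60+u/1.4,150+150/1.4,.046); print(p.round(4),"follower eq mm",1e3*(p-ball0)@ex)
```

```text
[ 0.4812 -0.1329  0.046 ] follower eq mm 83.26038462161908
[ 0.4825 -0.1178  0.046 ] follower eq mm 68.05129345896802
```

Emit:
arm_command(rows="-0.6 -7 1 0 0 0; -1.2 -14 1.5 0 0 0; -1.8 -21 1.5 0 0 0; -2.5 -28 1.5 0 0 0; -3.2 -35 1.5 0 0 0; -3.8 -42 1.5 0 0 0; -4.1 -45 1.5 0 0 0; -4.1 -45 1.5 0 0 0")

```text
t: 5.22
tool_pos: [0.477, -0.1125, 0.1372]
tool_rot: [0.139, 3.135, 0.011]
contact_force: [0.8, 8.8, 0.8]
opening: 0.0196
```

Emit:
arm_command(rows="2 0 0 0 0 0; 4 0 0 0 0 0; 4 0 0 0 0 0")

```text
t: 5.6
tool_pos: [0.4804, -0.1107, 0.1367]
tool_rot: [0.139, 3.138, 0.018]
contact_force: [-0.2, 8.2, 3.4]
opening: 0.0196
```

Emit:
arm_command(rows="2 -1 0 0 0 0; 4 -2 0 0 0 0; 4 -2 0 0 0 0")

```text
t: 5.98
tool_pos: [0.4828, -0.1112, 0.1364]
tool_rot: [-0.139, -3.133, -0.025]
contact_force: [-7.0, 8.3, 8.7]
opening: 0.0198
```

Emit:
arm_command(rows="1.2 -3 0 0 0 0; 1 -5 0 0 0 0; 0.8 -7 0 0 0 0; 0.7 -8 0 0 0 0; 0.7 -8 0 0 0 0")

```text
t: 6.6
tool_pos: [0.482, -0.1158, 0.1355]
tool_rot: [-0.139, -3.126, -0.039]
contact_force: [-4.0, 14.3, 5.7]
opening: 0.0194
```

Emit:
arm_command(rows="1 -4 0 -1 0 0; 0.9 -5 0 -1 0 0; 0.8 -6 0 -1 0 0; 0.7 -7 0 -1 0 0; 0.7 -7 0 -1 0 0")

```text
t: 7.22
tool_pos: [0.4817, -0.1197, 0.1353]
tool_rot: [-0.14, -3.123, -0.025]
contact_force: [-3.4, 13.7, 7.5]
opening: 0.0195
```

Emit:
arm_command(rows="1.3 -4 0 -0.5 0 0; 1.3 -5 0 -0.5 0 0; 1.3 -5 0 -0.5 0 0; 1.3 -5 0 -0.5 0 0")

```text
t: 7.72
tool_pos: [0.482, -0.1219, 0.1352]
tool_rot: [-0.14, -3.119, -0.023]
contact_force: [-3.7, 13.1, 7.4]
opening: 0.0197
```

Emit:
arm_command(rows="2 -3 0 -0.5 0 0; 2 -4.5 0 -0.5 0 0; 2 -4.5 0 -0.5 0 0; 2 -4.5 0 -0.5 0 0")

```text
t: 8.22
tool_pos: [0.4842, -0.1248, 0.1357]
tool_rot: [-0.14, -3.119, -0.016]
contact_force: [0.7, 9.0, 6.0]
opening: 0.0196
```

Emit:
arm_command(rows="2 -2 0.5 0 0 0; 4 -2.2 0.5 0 0 0; 6 -2.4 0 0 0 0; 6 -2.4 0 0 0 0")

```text
t: 8.72
tool_pos: [0.4898, -0.1257, 0.1353]
tool_rot: [-0.139, -3.116, -0.023]
contact_force: [-0.1, 8.3, 2.6]
opening: 0.0198
```

Emit:
arm_command(rows="3 -2 -0.5 0 0 0; 6 -2.3 -1.5 0 0 0; 9 -2.6 -2.5 0 0 0; 11 -2.8 -3.5 0 0 0; 11 -2.8 -3.5 0 0 0")

```text
t: 9.35
tool_pos: [0.5008, -0.1267, 0.1319]
tool_rot: [-0.139, -3.116, -0.03]
contact_force: [0.1, 9.4, 3.9]
opening: 0.0196
```

Emit:
arm_command(rows="2 -2 -1 -0.8 0 0; 3.5 -2 -2 -0.8 0 0; 5 -2.2 -2.5 -0.8 0 0; 5 -2.2 -2.5 -0.8 0 0")

```text
t: 9.85
tool_pos: [0.5061, -0.127, 0.1295]
tool_rot: [-0.139, -3.116, -0.016]
contact_force: [1.4, 9.6, 3.0]
opening: 0.0197
```

Emit:
arm_command(rows="1.5 -2 -0.5 0 0 0; 2.5 -2 -1 0 0 0; 2.5 -2 -1 0 0 0")

```text
t: 10.22
tool_pos: [0.5085, -0.1271, 0.1284]
tool_rot: [-0.139, -3.115, -0.024]
contact_force: [0.5, 9.9, 3.6]
opening: 0.0195
```

Run:
```python
from h import *
c=cam("wrist"); dump(c,"w4"); s=cam("scene"); dump(s,"s4")
x=cv2.resize(c["f"][150:360,60:460],None,fx=1.5,fy=1.5); y=cv2.resize(s["f"][150:260,220:370],None,fx=4,fy=4)[:,:600]
cv2.imwrite("pics/w4.png",np.vstack([x,y[80:360]])[:,:,::-1])
```

```text
(no output)
```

View pics/w4.png

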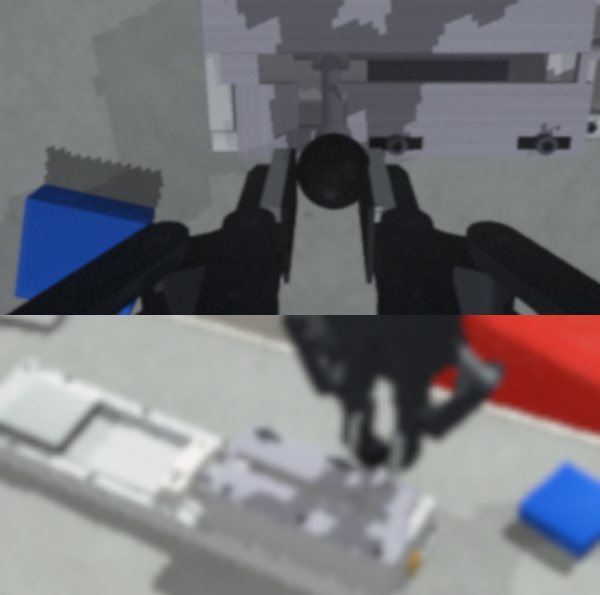

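The stem shows in the notch at (330,90) with the ball swung over at (335,172). Now easing forward to seat it behind the lip.

Emit:
arm_command(rows="0.5 0 0 0 0 0; 0.5 1.5 0 0 0 0; 0.5 2.5 0 0 0 0; 0.5 2.5 0 0 0 0")

```text
t: 10.82
tool_pos: [0.509, -0.1243, 0.1285]
tool_rot: [-0.14, -3.115, -0.025]
contact_force: [0.2, 4.5, 2.1]
opening: 0.0195
```

Emit:
arm_command(rows="0 1 0 0 0 0; 0 1.5 0 0 0 0; 0 1.5 0 0 0 0")

```text
t: 11.2
tool_pos: [0.509, -0.1236, 0.1286]
tool_rot: [-0.14, -3.115, -0.022]
contact_force: [-0.5, -3.6, 1.1]
opening: 0.0198
```

Emit:
arm_command(rows="0 -0.5 0 0 0 0; 0 -0.5 0 0 0 0; 0 -0.5 0 0 0 0; 0 -0.5 10 0 0 0; 0 -0.5 40 0 0 0; 0 -0.5 80 0 0 0; 0 -0.5 130 1 0 0; 0 0 170 1.3 0 0; 0 0 170 1.3 0 0", jaw=0.7)

```text
t: 12.32
tool_pos: [0.5107, -0.1243, 0.3043]
tool_rot: [-0.139, -3.122, -0.052]
contact_force: [0.2, -0.0, -0.0]
opening: 0.0596
```

Run:
```python
from h import *
c=cam("wrist"); dump(c,"w5"); print(monitor.get_obs()["tool_pos"],monitor.get_obs()["tool_rot"],monitor.get_obs()["contact_force"])
cv2.imwrite("pics/w5.png",cv2.resize(c["f"][:330],None,fx=1.42,fy=1.42)[:,:,::-1])
```

```text
[ 0.50974224 -0.1238895   0.30134279] [-0.13905599 -3.11791904 -0.05450041] [ 1.02486818 -0.19576785 -1.34838125]
```

View pics/w5.png

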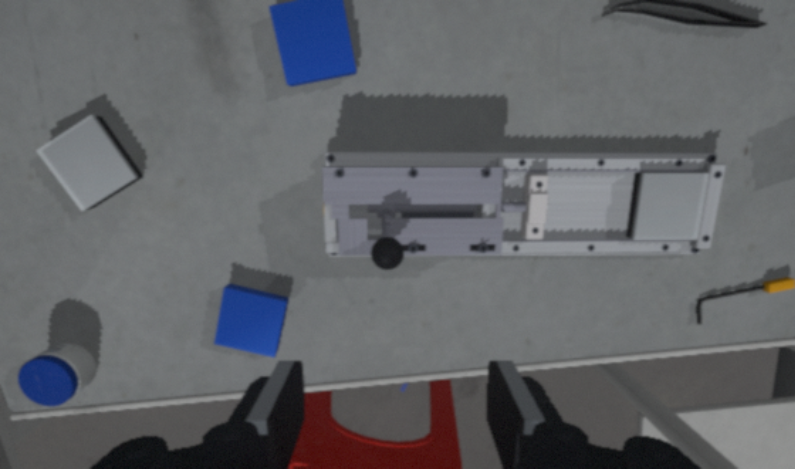

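The handle is parked, with the ball at (387,252). The follower is back at (538,207), leaving an open gap up to the pack at (672,207). The new pack is at (90,163).

Run:
```python
from h import *
w=load("w5");a=load("top");b=load("scene");s=1.42
f=w["f"].astype(int); x0,x1,y0,y1=15,115,65,165
roi=w["f"][y0:y1,x0:x1].min(2)
t,m=cv2.threshold(cv2.GaussianBlur(roi,(3,3),0),0,255,cv2.THRESH_BINARY+cv2.THRESH_OTSU); print("otsu",t)
cs,_=cv2.findContours(m,cv2.RETR_EXTERNAL,cv2.CHAIN_APPROX_NONE); k=max(cs,key=cv2.contourArea)
ap=cv2.approxPolyDP(k,6,True)[:,0]+[x0,y0]; print(cv2.contourArea(k),(ap*s).round())
r=cv2.boxPoints(cv2.minAreaRect(k))+[x0,y0]; print("rect",(r*s).round())
P=np.array([onz(w,*p,.014) for p in r]); print(P.round(4), "ctr",P.mean(0).round(4))
e=np.roll(P,-1,0)-P; print("len",np.linalg.norm(e,axis=1).round(4),"ang",np.degrees(np.arctan2(e[:,1],e[:,0])).round(1))
pc=r.mean(0); print("tri top",tri(w,pc,a,(520/s,331.5/s)),"tri scene",tri(w,pc,b,(551/s,385/s)))
# bed
for nm,u,v,z in [("pk far R",707,172,.022),("pk near R",704,241,.022),("pk near L",632,237,.022),("pk far L",639,172,.022),("fol fR",548,177,.028),("fol nR",545,238,.028)]: print(nm,onz(w,u/s,v/s,z).round(4))
for p in [(522,163),(600,163),(679,162),(516,247),(591,248),(666,247)]: print(onz(w,p[0]/s,p[1]/s,.014).round(4))
print("ball",tri(w,(387/s,253/s),load("s4"),(313,202.5)))
o=monitor.get_obs(); print(o["q"].round(3),Ro.from_rotvec(o["tool_rot"]).as_matrix().round(3))
```

```text
otsu 90.0
9801.0 [[ 21.  92.]
 [ 21. 233.]
 [162. 233.]
 [162.  92.]]
rect [[ 21.  92.]
 [162.  92.]
 [162. 233.]
 [ 21. 233.]]
[[ 0.3742 -0.3657  0.014 ]
 [ 0.3824 -0.2692  0.014 ]
 [ 0.4803 -0.2914  0.014 ]
 [ 0.4706 -0.3955  0.014 ]] ctr [ 0.4269 -0.3305  0.014 ]
len [0.0968 0.1004 0.1045 0.1009] ang [ 85.2 -12.8 -95.4 162.8]
tri top (array([ 0.42541702, -0.33595181,  0.00491332]), np.float64(0.001847208075078775)) tri scene (array([ 0.42547942, -0.33327292,  0.01069239]), np.float64(0.0024307283923917324))
pk far R [0.4719 0.1219 0.022 ]
pk near R [0.5245 0.1247 0.022 ]
pk near L [0.5159 0.0677 0.022 ]
pk far L [0.4672 0.0704 0.022 ]
fol fR [4.643e-01 1.000e-04 2.800e-02]
fol nR [ 0.5091 -0.002   0.028 ]
[ 0.4533 -0.0147  0.014 ]
[0.4586 0.0445 0.014 ]
[0.4632 0.105  0.014 ]
[ 0.517  -0.0203  0.014 ]
[0.5235 0.0395 0.014 ]
[0.5284 0.0999 0.014 ]
ball (array([ 0.50117277, -0.12294705,  0.07007037]), np.float64(0.002376540896871571))
[-0.391 -0.174  1.835  0.026  1.512 -1.874] [[-0.996  0.089 -0.019]
 [ 0.089  0.995  0.036]
 [ 0.022  0.034 -0.999]]
```

Emit:
arm_command(rows="-20 -45 0 -2 0 0; -40 -95 -10 -2 0 0; -60 -145 -30 -2 0 0; -80 -190 -50 -2 0 0; -90 -210 -70 -2 0 0; -90 -210 -70 -2 0 0; -90 -210 -70 -2 0 0", jaw=1)

```text
t: 13.25
tool_pos: [0.4198, -0.3332, 0.2308]
tool_rot: [-0.139, -3.119, -0.002]
contact_force: [-0.1, 0.1, -0.2]
opening: 0.0855
```

```bash
cat > pk.py <<'E'
from h import *
def pack(w,guess,z,r=75,lo=115):
    u,v=proj(w,guess); x0,y0=max(int(u-r),0),max(int(v-r),0)
    roi=cv2.GaussianBlur(w["f"][y0:y0+2*r,x0:x0+2*r],(3,3),0); m=((roi.min(2)>lo)*255).astype(np.uint8)
    cs,_=cv2.findContours(m,cv2.RETR_EXTERNAL,cv2.CHAIN_APPROX_NONE)
    k=max(cs,key=cv2.contourArea); q=cv2.boxPoints(cv2.minAreaRect(k))+[x0,y0]; ap=cv2.approxPolyDP(k,5,True)[:,0]+[x0,y0]
    return q,ap,cv2.contourArea(k)
E
python3 - <<'E'
from pk import *
w=cam("wrist");dump(w,"w6");o=monitor.get_obs();print(o["tool_pos"],o["tool_rot"],o["q"].round(2))
u,v=proj(w,[.4235,-.334,.014]).astype(int);print(u,v,w["f"][v,u],w["f"][v-70,u],w["f"][v,u+90],w["f"][v,u-90])
cv2.imwrite("pics/w6.png",w["f"][:,:,::-1])
for lo in (110,125,140):
    q,ap,A=pack(w,[.4235,-.334,.014],.014,90,lo); P=np.array([onz(w,*p,.014) for p in ap]); e=np.roll(P,-1,0)-P
    print(lo,A,ap.tolist(),P.mean(0).round(4),np.linalg.norm(e,axis=1).round(4),np.degrees(np.arctan2(e[:,1],e[:,0])).round(1))
E
```

```text
[ 0.4202006  -0.33316095  0.23153076] [-1.38005623e-01 -3.12022939e+00 -3.73543997e-04] [-0.8  -0.1   1.88 -0.01  1.37 -2.28]
278 197 [125 128 130] [ 99 100 100] [103 105 107] [103 107 107]
110 2791.0 [[288, 165], [240, 190], [268, 235], [315, 209]] [ 0.4259 -0.3348  0.014 ] [0.0484 0.0497 0.0499 0.0474] [ -67.3   24.8  115.4 -153.3]
125 752.5 [[248, 200], [268, 234], [313, 209], [290, 217], [276, 201], [259, 212]] [ 0.437  -0.3377  0.014 ] [0.0373 0.0478 0.0222 0.0199 0.0187 0.015 ] [  23.4  115.5  -74.9 -144.9  -61.2 -144.4]
140 30.0 [[286, 223], [266, 231]] [ 0.4512 -0.3388  0.014 ] [0.0201 0.0201] [-72.1 107.9]
```

View pics/w6.png

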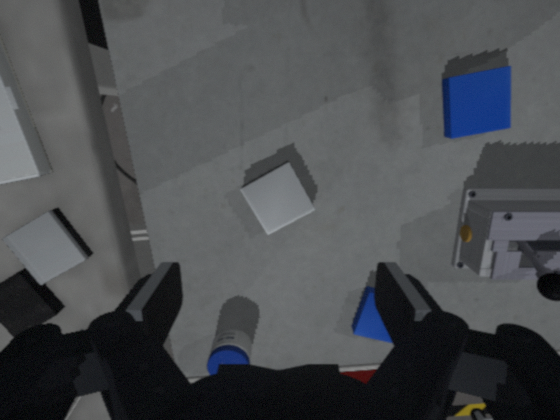

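The pack's top face has corners at (288,165), (240,190), (268,235) and (315,209). That puts its centre at (0.426, -0.335), turned 25°.

Emit:
arm_command(rows="2 0 -10 0 0 -10; 4 -1 -30 0 0 -20; 6 -1.5 -55 0 0 -30; 6 -1.5 -80 0 0 -40; 6 -1.5 -100 0 0 -50; 6 -1.5 -115 0 0 -60; 6 -1.5 -135 0 0 -60; 6 -1.5 -150 0 0 -60; 6 -1.5 -155 0 0 -60; 6 -1.5 -155 0 0 -60")

```text
t: 14.55
tool_pos: [0.4262, -0.3346, 0.0763]
tool_rot: [-1.68, -2.636, -0.015]
contact_force: [0.3, 0.1, -0.3]
opening: 0.0856
```

Emit:
arm_command(rows="0 0 0 0 0 0; 0 0 0 0 0 0; 0 0 0 0 0 0; 0 0 0 0 0 0; 0 0 0 0 0 0", jaw=0, squeeze=25)

```text
t: 15.18
tool_pos: [0.4267, -0.3351, 0.0772]
tool_rot: [-1.681, -2.637, -0.014]
contact_force: [0.1, 1.2, 4.1]
opening: 0.0496
```

Emit:
arm_command(rows="0 0 15 0 0 0; 0 0 50 0 0 0; 5 10 90 0 0 0; 12 60 120 0 0 -5; 20 115 125 0 0 -10; 30 170 125 0 0 -15; 40 225 125 0 0 -20; 50 280 125 0 0 -25; 58 335 125 0 0 -30; 64 369 115 0 0 -30; 64 369 90 0 0 -30; 64 369 90 0 0 -30")

```text
t: 16.68
tool_pos: [0.4889, 0.0345, 0.1653]
tool_rot: [-2.304, -2.113, -0.014]
contact_force: [-0.3, -0.5, -0.7]
opening: 0.0499
```

Run:
```python
from h import *
w=cam("wrist");dump(w,"w7");s=cam("scene");dump(s,"s7");o=monitor.get_obs();print(o["tool_pos"],o["tool_rot"],o["contact_force"],o["opening"])
x=cv2.resize(w["f"][90:400,60:500],None,fx=1.3,fy=1.3); y=cv2.resize(s["f"][110:230,190:400][:, :],None,fx=2.72,fy=2.72)[:180]
cv2.imwrite("pics/w7.png",np.vstack([x,cv2.resize(y,(x.shape[1],180))])[:,:,::-1])
```

```text
[0.49057671 0.03371898 0.16764355] [-2.30808989 -2.11356629 -0.01946369] [ 0.15292098 -0.08355244 -0.40308361] 0.04956812489456088
```

View pics/w7.png

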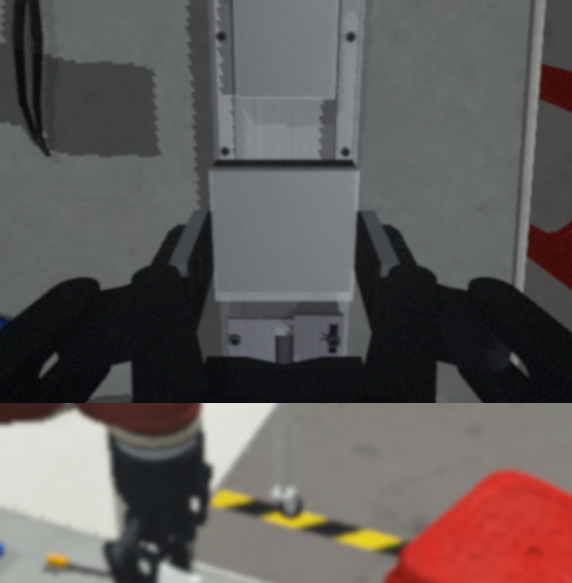

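The pack is held square over the channel. Its corners are at (211,167), (357,167), (354,293) and (216,293), with rail screws at (221,36), (350,36), (225,152) and (345,152).

Run:
```python
from h import *
w=load("w7");o=monitor.get_obs();tz=o["tool_pos"][2];z=tz-.0772+.014
q=lambda p,z:onz(w,60+p[0]/1.3,90+p[1]/1.3,z)
org=np.array([.4978,.12,0]);ex=np.array([-.089,-.996,0]);ey=np.array([.996,-.089,0])
T=lambda P:(1e3*np.array([(P-org)@ex,(P-org)@ey])).round(1)
for p in [(211,168),(357,168),(354,293),(216,293)]: print("pack",q(p,z).round(4),T(q(p,z)))
for p in [(221,36),(350,36),(225,152),(345,152)]: print("screw",q(p,.014).round(4),T(q(p,.014)))
for p in [(234,97),(336,97)]: print("pk_in rear",T(q(p,.022)))
print("fol front edge",T(q((284,318),.028)),"tcp",T(o["tool_pos"]),tz)
```

```text
pack [0.4687 0.0642 0.1044] [ 58.1 -24. ]
pack [0.5159 0.0603 0.1044] [57.9 23.4]
pack [0.5131 0.0137 0.1044] [104.5  24.7]
pack [0.4644 0.0177 0.1044] [104.9 -24.2]
screw [0.4639 0.1042 0.014 ] [ 18.8 -32.4]
screw [0.5283 0.0987 0.014 ] [18.5 32.3]
screw [0.4584 0.0437 0.014 ] [ 79.5 -32.4]
screw [0.5231 0.0383 0.014 ] [79.1 32.4]
pk_in rear [ 48.2 -25.7]
pk_in rear [48.  25.5]
fol front edge [ 1.738e+02 -1.000e-01] tcp [86.6  0.5] 0.16764354665130388
```

Emit:
arm_command(rows="0 -3 -25 0 0 0; 0 -3 -50 0 0 0; 0 -3 -66 0 0 0; 0 -3 -73 0 0 0; 0 -3 -73 0 0 0")

```text
t: 17.4
tool_pos: [0.4908, 0.0306, 0.0949]
tool_rot: [-2.308, -2.113, -0.02]
contact_force: [0.7, -0.4, -0.2]
opening: 0.0497
```

Emit:
arm_command(rows="0 0 -3 0 0 0; 0 0 -6 0 0 0; 0 0 -8 0 0 0; 0 0 -9 0 0 0; 0 0 -9 0 0 0")

```text
t: 18.02
tool_pos: [0.4933, 0.0304, 0.09]
tool_rot: [-2.31, -2.116, -0.024]
contact_force: [-6.6, 0.1, 19.1]
opening: 0.0497
```

The fingertips have met the rails, so the grip is too deep on the pack. I'll go back to the table and regrip higher.

Emit:
arm_command(rows="-2 0 10 0 0 0; -2 0 50 0 0 0; -2 -10 95 0 0 0; -10 -60 115 0 0 0; -20 -115 115 0 0 0; -32 -170 115 0 0 0; -43 -225 115 0 0 0; -54 -280 115 0 0 0; -65 -330 105 0 0 0; -73 -365 60 0 0 0; -73 -365 15 0 0 0; -73 -365 -5 0 0 0")

```text
t: 19.52
tool_pos: [0.4187, -0.3338, 0.082]
tool_rot: [-2.308, -2.111, -0.024]
contact_force: [-0.4, -0.4, -0.8]
opening: 0.049
```

Emit:
arm_command(rows="0 0 0 0 0 0; 0 0 0 0 0 0")

```text
t: 19.77
tool_pos: [0.4191, -0.3341, 0.0829]
tool_rot: [-2.309, -2.112, -0.024]
contact_force: [0.3, -0.2, -0.0]
opening: 0.0493
```

Emit:
arm_command(rows="0 0 -3 0 0 0; 0 0 -5.5 0 0 0; 0 0 -5.5 0 0 0")

```text
t: 20.15
tool_pos: [0.4192, -0.3341, 0.0777]
tool_rot: [-2.309, -2.113, -0.024]
contact_force: [-0.4, 0.0, -0.3]
opening: 0.0495
```

Emit:
arm_command(rows="0 0 0 0 0 0; 0 0 0 0 0 0; 0 0 4 -0.5 0.5 0; 0 0 8 -0.5 0.5 0; 0 0 8 -0.5 0.5 0; 0 0 8 -0.5 0.5 0", jaw=0.75)

```text
t: 20.9
tool_pos: [0.4192, -0.3341, 0.0858]
tool_rot: [-2.31, -2.113, -0.005]
contact_force: [-0.5, -0.5, 0.6]
opening: 0.0642
```

Emit:
arm_command(rows="0 0 -0.5 0 0 0; 0 0 -0.5 0 0 0; 0 0 -0.5 0 0 0; 0 0 -0.5 0 0 0; 0 0 -0.5 0 0 0", jaw=0, squeeze=30)

```text
t: 21.52
tool_pos: [0.42, -0.335, 0.0866]
tool_rot: [-2.312, -2.115, -0.005]
contact_force: [0.8, -0.2, 6.8]
opening: 0.0004
```

Emit:
arm_command(rows="0 0 15 0 0 0; 0 0 50 0 0 0; 6 10 90 0 0 0; 12 60 120 0 0 0; 20 115 125 0 0 0; 30 170 125 0 0 0; 42 225 125 0 0 0; 54 280 125 0 0 0; 65 335 115 0 0 0; 71 364 80 0 0 0; 71 364 50 0 0 0; 71 364 35 0 0 0")

```text
t: 23.02
tool_pos: [0.4896, 0.0294, 0.1199]
tool_rot: [-2.309, -2.115, -0.001]
contact_force: [-0.3, -0.0, -1.1]
opening: 0.0001
```

Run:
```python
from h import *
w=cam("wrist");dump(w,"w8");o=monitor.get_obs();print(o["tool_pos"],o["tool_rot"],o["contact_force"],o["opening"])
cv2.imwrite("pics/w8.png",cv2.resize(w["f"][90:400,60:500],None,fx=1.5,fy=1.5)[:,:,::-1])
```

```text
[0.48899873 0.02907489 0.11857258] [-2.30910326e+00 -2.11272758e+00  9.82620660e-04] [-1.26142496 -0.30135446 -1.41267521] -0.00016601246481651232
```

View pics/w8.png

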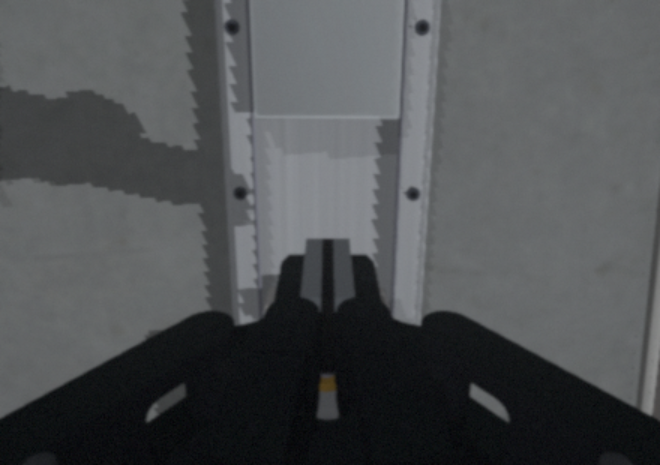

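The jaws closed above the pack's top, so no pack is held. The channel at (328,160) is clear. The earlier 19 N contact was therefore the pack's edge on a rail, not the fingertips. I'll go back, grip at the first depth and centre it better across the track.

Emit:
arm_command(rows="0 0 40 0 0 0; -5 -10 85 0 0 0; -10 -60 90 0 0 0; -20 -115 90 0 0 0; -32 -170 90 0 0 0; -43 -225 90 0 0 0; -54 -280 90 0 0 0; -65 -330 90 0 0 0; -70 -363 85 0 0 0; -70 -363 85 0 0 0", jaw=1)

```text
t: 24.32
tool_pos: [0.4181, -0.3364, 0.2046]
tool_rot: [-2.315, -2.108, 0.001]
contact_force: [-1.0, 0.5, -0.7]
opening: 0.0853
```

Run:
```python
from pk import *
w=cam("wrist");dump(w,"w9");o=monitor.get_obs();print(o["tool_pos"],o["tool_rot"])
for lo in (107,112,118):
    q,ap,A=pack(w,[.4192,-.334,.014],.014,80,lo); P=np.array([onz(w,*p,.014) for p in ap]); e=np.roll(P,-1,0)-P
    print(lo,A,ap.tolist(),P.mean(0).round(4),np.linalg.norm(e,axis=1).round(4),np.degrees(np.arctan2(e[:,1],e[:,0])).round(1))
```

```text
[ 0.41847378 -0.3350786   0.20446034] [-2.31237798e+00 -2.10970366e+00  4.66863477e-04]
107 3460.5 [[312, 164], [252, 165], [251, 223], [309, 223]] [ 0.4204 -0.333   0.014 ] [0.0478 0.0491 0.0487 0.0498] [175.8 -97.6  -5.1  83.5]
112 2821.0 [[252, 167], [252, 181], [264, 185], [272, 215], [252, 223], [310, 222], [312, 165]] [ 0.4143 -0.3324  0.014 ] [0.0114 0.0102 0.0264 0.0183 0.0486 0.0481 0.0479] [ -96.6  -24.1  -81.3 -162.3   -4.1   84.4  176.7]
118 1179.5 [[312, 166], [283, 166], [296, 193], [293, 199], [286, 187], [284, 197], [300, 218], [252, 222], [309, 222]] [ 0.428  -0.3358  0.014 ] [0.0231 0.0247 0.0056 0.0117 0.0086 0.0226 0.0403 0.0478 0.0473] [ 174.8  -69.5 -120.4  114.6 -105.9  -58.7  179.9   -5.1   83.4]
```

Emit:
arm_command(rows="1 1 -50 0 0 0; 1.5 1.5 -95 0 0 0; 1.5 1.5 -115 0 0 0; 1.5 1.5 -124 0 0 0; 1.5 1.5 -127.5 0 0 0; 1.5 1.5 -127.5 0 0 0")

```text
t: 25.12
tool_pos: [0.4206, -0.3339, 0.0781]
tool_rot: [-2.313, -2.111, 0.0]
contact_force: [-0.3, 0.2, 0.1]
opening: 0.0854
```

Emit:
arm_command(rows="0 0 0 0 0 0; 0 0 0 0 0 0; 0 0 0 0 0 0; 0 0 0 0 0 0; 0 0 0 0 0 0", jaw=0, squeeze=25)

```text
t: 25.75
tool_pos: [0.4211, -0.3344, 0.0792]
tool_rot: [-2.315, -2.112, 0.0]
contact_force: [-0.8, 1.4, 6.8]
opening: 0.0493
```

Emit:
arm_command(rows="0 0 15 0 0 0; 0 0 50 0 0 0; 6 10 90 0 0 0; 12 60 120 0 0 0; 20 115 125 0 0 0; 30 170 125 0 0 0; 42 225 125 0 0 0; 54 280 125 0 0 0; 65 335 115 0 0 0; 69.5 370.5 80 0 0 0; 69.5 370.5 50 0 0 0; 69.5 370.5 36 0 0 0")

```text
t: 27.25
tool_pos: [0.4895, 0.0366, 0.1138]
tool_rot: [-2.312, -2.112, 0.003]
contact_force: [-0.4, -0.4, -0.3]
opening: 0.0495
```

Emit:
arm_command(rows="0 0 0 0 0 0; 0 0 0 0 0 0")

```text
t: 27.5
tool_pos: [0.4903, 0.0361, 0.115]
tool_rot: [-2.314, -2.112, 0.001]
contact_force: [-0.1, 0.2, 0.4]
opening: 0.0489
```

```bash
cat > m.py <<'E'
from h import *
import sys
w=cam("wrist");dump(w,sys.argv[1]);o=monitor.get_obs();tz=o["tool_pos"][2]
org=np.array([.4978,.12,0]);ex=np.array([-.089,-.996,0]);ey=np.array([.996,-.089,0])
T=lambda P:(1e3*np.array([(P-org)@ex,(P-org)@ey])).round(1)
print(o["tool_pos"],o["tool_rot"],"tcpXY",T(o["tool_pos"]),o["opening"])
q=lambda p,z:T(onz(w,60+p[0]/1.5,90+p[1]/1.5,z))
g=w["f"].min(2).astype(int)
# profile across the pack's front half and the rails: print strong horizontal gradients
for v in (215,235,255,275):
    r=cv2.GaussianBlur(w["f"][v-1:v+2].mean((0,2)).reshape(1,-1),(5,1),0)[0]; d=np.gradient(r); k=[i for i in range(150,420) if abs(d[i])>6 and abs(d[i])>=abs(d[i-3:i+4]).max()]
    print(v,[(i,int(d[i]),T(onz(w,i,v,tz-.0785+.014))[1],T(onz(w,i,v,.014))[1]) for i in k])
cv2.imwrite(f"pics/{sys.argv[1]}.png",cv2.resize(w["f"][90:400,60:500],None,fx=1.5,fy=1.5)[:,:,::-1])
E
python3 m.py w10
```

```text
[0.4904903  0.03609852 0.11529551] [-2.31440317e+00 -2.11244398e+00  3.80103411e-04] tcpXY [84.2  0.2] 0.04931220159203287
215 [(207, 6, np.float64(-29.8), np.float64(-38.4)), (223, -6, np.float64(-22.9), np.float64(-29.6)), (333, 16, np.float64(24.3), np.float64(30.5)), (348, -10, np.float64(30.8), np.float64(38.7))]
235 [(215, -11, np.float64(-26.9), np.float64(-34.7)), (221, 23, np.float64(-24.2), np.float64(-31.3)), (335, -23, np.float64(25.6), np.float64(32.2)), (339, 18, np.float64(27.4), np.float64(34.4)), (346, -8, np.float64(30.4), np.float64(38.3))]
255 [(195, -8, np.float64(-36.4), np.float64(-46.8)), (218, -10, np.float64(-26.1), np.float64(-33.7)), (223, 22, np.float64(-23.8), np.float64(-30.8)), (333, -25, np.float64(25.2), np.float64(31.7)), (350, 7, np.float64(32.8), np.float64(41.3))]
275 [(186, -19, np.float64(-41.2), np.float64(-52.9)), (197, 10, np.float64(-36.2), np.float64(-46.5)), (210, -11, np.float64(-30.3), np.float64(-39.0)), (224, 22, np.float64(-23.9), np.float64(-30.8)), (332, -26, np.float64(25.2), np.float64(31.7)), (346, 11, np.float64(31.6), np.float64(39.8)), (359, -11, np.float64(37.5), np.float64(47.3)), (371, 17, np.float64(42.9), np.float64(54.2))]
```

View pics/w10.png

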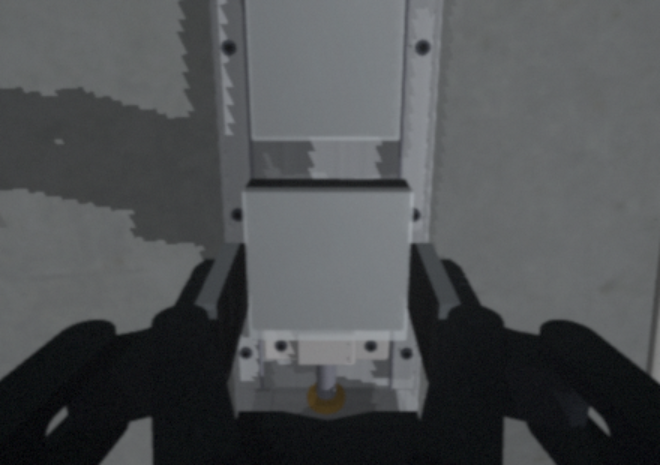

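The pack is held with its edges at Y -24.1 and +25.4 in track axes, so it sits about 0.6 mm to +Y. The gap behind the first pack is clear and the follower is back. I'll shift by -0.7 mm and lower.

Emit:
arm_command(rows="-0.7 0 -10 0 0 0; -0.7 0 -16 0 0 0; -0.7 0 -20 0 0 0; -0.7 0 -20 0 0 0; -0.7 0 -23 0 0 0; -0.7 0 -25 0 0 0; -0.7 0 -25 0 0 0")

```text
t: 28.42
tool_pos: [0.4897, 0.0361, 0.0901]
tool_rot: [-2.314, -2.112, 0.001]
contact_force: [-0.8, -0.0, -0.3]
opening: 0.0491
```

Emit:
arm_command(rows="0 0 -2 0 0 0; 0 0 -3 0 0 0; 0 0 -4 0 0 0; 0 0 -4 0 0 0")

```text
t: 28.92
tool_pos: [0.4898, 0.0361, 0.0872]
tool_rot: [-2.313, -2.112, 0.002]
contact_force: [-5.2, -1.2, 8.2]
opening: 0.0495
```

Emit:
arm_command(rows="-0.5 0 0 0 0 0; -0.5 0 0 0 0 0; -0.5 0 0 0 0 0; -0.5 0 0 0 0 0; 0 0 20 0 0 0; 0 0 60 0 0 0; 0 0 110 0 0 0; 0 0 110 0 0 0", jaw=0.75)

```text
t: 29.92
tool_pos: [0.4925, 0.0359, 0.2024]
tool_rot: [-2.319, -2.117, -0.009]
contact_force: [-0.2, 0.2, 0.9]
opening: 0.0638
```

Run:
```python
from h import *
w=cam("wrist");dump(w,"w11");o=monitor.get_obs();print(o["tool_pos"],o["tool_rot"],o["q"].round(2),o["contact_force"])
org=np.array([.4978,.12,0]);ex=np.array([-.089,-.996,0]);ey=np.array([.996,-.089,0])
T=lambda P:(1e3*np.array([(P-org)@ex,(P-org)@ey])).round(1)
# edges across Y of both packs at z=.022, several X; and along X on the centre line
def samp(X,Y,z): 
    u,v=proj(w,org+ex*X/1e3+ey*Y/1e3+[0,0,z]); return float(cv2.remap(w["f"].mean(2).astype(np.float32),np.float32([[u]]),np.float32([[v]]),cv2.INTER_LINEAR)[0,0])
def edges(f,rng):
    r=np.array([f(x) for x in rng]); d=np.gradient(r)/np.gradient(rng); return [(round(float(rng[i]),1),round(float(d[i]),1)) for i in range(3,len(rng)-3) if abs(d[i])>5 and abs(d[i])>=abs(d[i-3:i+4]).max()]
Y=np.arange(-40,40,.5)
for X in (20,40,65,75,85,95): print("X",X,edges(lambda y:samp(X,y,.022),Y))
for yy in (-15,0,15): print("Y",yy,edges(lambda x:samp(x,yy,.022),np.arange(-5,150,.5)))
```

```text
[0.49105529 0.03604814 0.19962251] [-2.31611982 -2.11446835 -0.00331828] [-0.08 -0.18  2.02  0.01  1.31  0.01] [-0.04610861 -0.92499796 -1.10552634]
X 20 [(-37.0, 11.3), (-33.0, -27.2), (-30.0, 23.2), (-25.5, 21.7), (24.5, -26.8), (29.5, -28.0), (33.0, 34.5), (38.0, -15.9)]
X 40 [(-37.0, 12.1), (-34.5, 22.3), (-32.5, -21.9), (-25.5, 22.5), (24.5, -23.0), (35.0, -10.1), (38.0, -17.9)]
X 65 [(-37.5, 10.7), (-34.5, 20.0), (-32.5, -19.2), (-25.0, 25.7), (25.0, -19.5), (27.0, 11.6), (34.5, -8.8), (37.5, -15.0)]
X 75 [(-37.5, 9.3), (-33.0, -19.1), (-29.5, 13.5), (-25.0, 23.3), (25.0, -19.8), (29.5, -23.5), (33.0, 27.6), (38.0, -20.4)]
X 85 [(-34.5, 17.8), (-32.0, -23.1), (-25.0, 22.3), (25.0, -15.3), (35.0, -9.0), (37.5, -15.5)]
X 95 [(-38.0, 11.2), (-34.5, 19.5), (-32.5, -19.0), (-25.0, 24.4), (25.0, -15.8), (27.0, 10.0), (34.5, -8.7), (38.0, -17.9)]
Y -15 [(-2.5, -17.1), (47.5, 9.6), (53.0, -24.9), (57.0, 36.0), (105.5, 13.7), (110.0, -24.9), (117.0, 6.0), (121.5, 25.1), (127.0, -19.4), (130.5, 16.9), (135.0, -9.6), (137.5, -9.2), (141.5, -17.8)]
Y 0 [(-2.5, -15.7), (47.5, 8.6), (51.5, -24.1), (57.5, 39.2), (105.5, 14.6), (107.5, -15.3), (111.0, -22.5), (116.0, 5.8), (123.5, 26.4), (137.0, -25.3), (142.5, 6.2)]
Y 15 [(-2.5, -14.0), (47.5, 7.9), (49.5, -8.2), (55.0, -24.2), (57.5, 39.7), (105.5, 13.6), (107.5, -16.5), (113.5, -20.7), (116.5, 6.9), (121.5, 27.3), (127.0, -27.0), (131.0, 26.2), (135.0, -15.2)]
```

The new pack measures square in the channel: Y ±25, X 57–107, size 50 × 50 at Z = 22. Next, the handle.

Emit:
arm_command(rows="0 -10 0 0 0 10; 1 -25 0 0 0 20; 2 -45 0 0 0 30; 4 -65 0 0 0 40; 6 -90 0 0 0 50; 8 -110 0 0 0 60; 10 -130 0 0 0 70; 12 -150 0 0 0 80; 12 -159.5 0 0 0 90; 12 -159.5 0 0 0 90; 12 -159.5 -30 0 0 90; 12 -159.5 -40 0 0 90", jaw=0.7)

```text
t: 31.48
tool_pos: [0.5015, -0.1224, 0.1568]
tool_rot: [-0.145, -3.128, 0.001]
contact_force: [0.2, -0.2, -0.7]
opening: 0.0599
```

Run:
```python
from h import *
w=cam("wrist");dump(w,"w12");o=monitor.get_obs();print(o["tool_pos"],o["tool_rot"],o["contact_force"])
P=proj(w,[.502,-.1237,.068]);print(P)
m=(w["f"].max(2)<45).astype(np.uint8); u,v=P.astype(int); r=40; s=m[v-r:v+r,u-r:u+r]
n,l,st,ce=cv2.connectedComponentsWithStats(s)
for i in range(1,n):
    if st[i,4]>200: c=ce[i]+[u-r,v-r]; print(st[i],c,onz(w,*c,.068).round(4))
g=cv2.HoughCircles(cv2.GaussianBlur(w["f"].max(2)[v-60:v+60,u-60:u+60],(5,5),0),cv2.HOUGH_GRADIENT,1,30,param1=80,param2=14,minRadius=15,maxRadius=30)
if g is not None: print([(c+[u-60,v-60,0],onz(w,c[0]+u-60,c[1]+v-60,.068).round(4)) for c in g[0][:3]])
```

```text
[ 0.50131165 -0.12235194  0.15619343] [-1.44472579e-01 -3.12750386e+00  4.97223449e-04] [-0.96941005  0.48373671 -0.52045023]
[277.74281245 252.43119609]
[  24   18   47   41 1305] [281.46590038 249.87739464] [ 0.5007 -0.1216  0.068 ]
[(array([280.5, 250.5,  20.5]), array([ 0.501 , -0.1222,  0.068 ]))]
```

Emit:
arm_command(rows="0.5 0 -10 0 0 0; 0.5 0 -20 0 0 0; 0.5 0 -28 0 0 0; 0.5 0 -28 0 0 0")

```text
t: 32.02
tool_pos: [0.5014, -0.1222, 0.1275]
tool_rot: [-0.145, -3.126, -0.0]
contact_force: [0.3, -0.7, 0.4]
opening: 0.0599
```

Emit:
arm_command(rows="0 0 0 0 0 0; 0 0 0 0 0 0; 0 0 0 0 0 0; 0 0 0 0 0 0; 0 0 0 0 0 0", jaw=0, squeeze=35)

```text
t: 32.65
tool_pos: [0.5017, -0.1222, 0.1278]
tool_rot: [-0.145, -3.127, -0.0]
contact_force: [1.2, 0.8, 2.2]
opening: 0.0197
```

Emit:
arm_command(rows="0 -2 0 0 0 0; -0.2 -4 0 0 0 0; -0.4 -6 0 0 0 0; -0.4 -6.5 0 0 0 0; -0.4 -6.5 0 0 0 0")

```text
t: 33.28
tool_pos: [0.5014, -0.1267, 0.1276]
tool_rot: [-0.146, -3.127, -0.009]
contact_force: [1.8, 9.9, 2.0]
opening: 0.0196
```

Emit:
arm_command(rows="-3 -1.7 1.2 0 0 0; -6 -1.5 2.2 0 0 0; -9 -1.2 3 0 0 0; -12 -1 3.8 0 0 0; -12 -1 3.8 0 0 0")

```text
t: 33.9
tool_pos: [0.4898, -0.1258, 0.1314]
tool_rot: [-0.147, -3.128, -0.017]
contact_force: [2.9, 9.0, 1.7]
opening: 0.0194
```

Emit:
arm_command(rows="-3 -1.7 0.7 0 0 0; -6 -1.5 1.2 0 0 0; -9 -1.2 1.7 0 0 0; -12 -1 2 0 0 0; -13 -0.9 2 0 0 0; -13 -0.9 2 0 0 0")

```text
t: 34.65
tool_pos: [0.4773, -0.1248, 0.1334]
tool_rot: [-0.149, -3.13, -0.025]
contact_force: [3.2, 9.4, 1.1]
opening: 0.0196
```

Run:
```python
from h import *
w=cam("wrist");dump(w,"w13");o=monitor.get_obs();tp=o["tool_pos"];print(tp,o["contact_force"])
P=proj(w,[tp[0],tp[1],.073]);u,v=P.astype(int);print(P)
g=cv2.HoughCircles(cv2.GaussianBlur(w["f"].max(2)[v-45:v+45,u-45:u+45],(5,5),0),cv2.HOUGH_GRADIENT,1,30,param1=80,param2=10,minRadius=17,maxRadius=28)
if g is not None: print([(c+[u-45,v-45,0],onz(w,c[0]+u-45,c[1]+v-45,.073).round(4)) for c in g[0][:3]])
cv2.imwrite("pics/w13.png",cv2.resize(w["f"][170:330,100:500],None,fx=1.8,fy=1.8)[:,:,::-1])
```

```text
[ 0.4773557  -0.12482076  0.13339331] [2.46207001 8.59158799 1.11759231]
[278.10627273 278.21254954]
[(array([281.5       , 289.5       ,  25.10000038]), array([ 0.4831, -0.1238,  0.073 ]))]
```

View pics/w13.png

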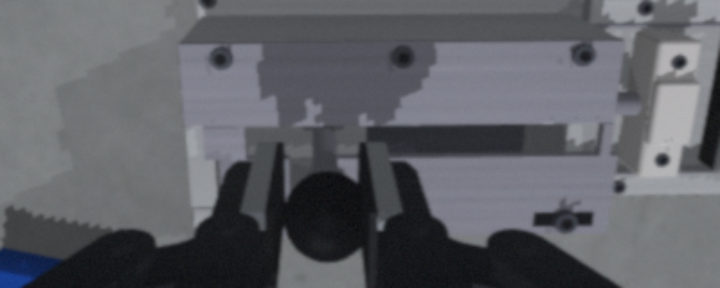

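Viewed picture 12: the ball, at (327,217), lags the tool by about 6 mm and is still in the mouth of the notch. I'll draw back a little more to the middle of the window, then bring it upright.

Emit:
arm_command(rows="0 -3 0 0 0 0; 0 -4.5 0 0 0 0; -2 -4.5 0 -0.5 0 0; -4 -4.4 0 -0.5 0 0; -6 -4.2 0 -0.5 0 0; -7 -4 0 -0.5 0 0; -7 -4 0 -0.5 0 0")

```text
t: 35.58
tool_pos: [0.4707, -0.1269, 0.1332]
tool_rot: [-0.15, -3.131, -0.02]
contact_force: [2.6, 8.4, 1.0]
opening: 0.0196
```

```bash
cat > ball.py <<'E'
from h import *
w=cam("wrist");o=monitor.get_obs();tp=o["tool_pos"];print(tp,o["contact_force"].round(1))
u,v=proj(w,[tp[0],tp[1],.073]).astype(int);v+=8
g=cv2.HoughCircles(cv2.GaussianBlur(w["f"].max(2)[v-45:v+45,u-45:u+45],(5,5),0),cv2.HOUGH_GRADIENT,1,30,param1=80,param2=10,minRadius=17,maxRadius=28)
org=np.array([.4978,.12,0]);ex=np.array([-.089,-.996,0]);ey=np.array([.996,-.089,0])
if g is not None:
    for c in g[0][:2]:
        P=onz(w,c[0]+u-45,c[1]+v-45,.073); print(c+[u-45,v-45,0],P.round(4),"trackXY",(1e3*np.array([(P-org)@ex,(P-org)@ey])).round(1))
E
python3 ball.py
```

```text
[ 0.47073746 -0.12692546  0.13326619] [2.7 9.4 1.7]
[281.5        295.5         25.20000076] [ 0.4796 -0.1264  0.073 ] trackXY [247.    3.8]
[278.5 262.5  20.5] [ 0.4632 -0.1262  0.073 ] trackXY [248.3 -12.6]
```

Emit:
arm_command(rows="-0.5 -1 0 0 0 0; -0.5 0.5 0 0 0 0; -0.3 2 0 0 0 0; -0.2 3 0 0 0 0; -0.2 3 0 0 0 0")

```text
t: 36.25
tool_pos: [0.471, -0.122, 0.1332]
tool_rot: [-0.151, -3.133, -0.028]
contact_force: [3.5, 9.6, 1.3]
opening: 0.0198
```

```bash
python3 ball.py
```

```text
[ 0.47099941 -0.12203603  0.13319508] [2.5 8.9 1. ]
[282.5        294.5         25.10000038] [ 0.4795 -0.1207  0.073 ] trackXY [241.4   3.2]
```

Emit:
arm_command(rows="-0.2 0 0 -0.8 0 0; 0 1 0 -0.8 0 0; 0.2 2 0 -0.8 0 0; 0.3 3 0 -0.8 0 0; 0.3 3 0 -0.8 0 0")

```text
t: 36.92
tool_pos: [0.4716, -0.1173, 0.1332]
tool_rot: [-0.153, -3.134, -0.014]
contact_force: [2.2, 7.8, 0.8]
opening: 0.0193
```

Emit:
arm_command(rows="1.5 -1.6 0 0 0 0; 3 -1.7 0 0 0 0; 4.5 -1.8 0 0 0 0; 6 -1.9 0 0 0 0; 6 -1.9 0 0 0 0")

```text
t: 37.55
tool_pos: [0.4758, -0.1178, 0.1329]
tool_rot: [-0.154, -3.127, -0.021]
contact_force: [-8.5, 6.5, 9.0]
opening: 0.0195
```

```bash
python3 ball.py
```

```text
[ 0.47579728 -0.11778835  0.13291407] [-9.1  7.   9.8]
[281.5 299.5  24. ] [ 0.4862 -0.1174  0.073 ] trackXY [237.5   9.6]
[275.5        256.5         18.20000076] [ 0.4648 -0.118   0.073 ] trackXY [240.  -11.7]
```

Emit:
arm_command(rows="-2.5 -1 0 0 0 0; -2.4 0 0 0 0 0; -2.3 1.2 0 0 0 0; -2.2 2.4 0 0 0 0; -2.1 3.6 0 0 0 0; -2 4.8 0 0 0 0; -1.9 6 0 0 0 0; -1.9 6 0 0 0 0")

```text
t: 38.6
tool_pos: [0.4739, -0.1115, 0.1329]
tool_rot: [-0.154, -3.127, -0.022]
contact_force: [-1.1, 5.7, 5.1]
opening: 0.0193
```

Emit:
arm_command(rows="0 0 0 0 0 0; 0.1 1.2 0 0 0 0; 0.2 2.4 0 0 0 0; 0.3 3.6 0 0 0 0; 0.4 4.8 0 0 0 0; 0.5 6 0 0 0 0; 0.5 6 0 0 0 0")

```text
t: 39.48
tool_pos: [0.4745, -0.1051, 0.133]
tool_rot: [-0.154, -3.127, -0.024]
contact_force: [-1.3, 4.3, 3.9]
opening: 0.0195
```

```bash
python3 ball.py
cat > trk.py <<'E'
from h import *
import sys
w=cam("wrist")
org=np.array([.4978,.12,0]);ex=np.array([-.089,-.996,0]);ey=np.array([.996,-.089,0])
G=w["f"].mean(2).astype(np.float32)
def samp(X,Y,z):
    u,v=proj(w,org+ex*X/1e3+ey*Y/1e3+[0,0,z]); return float(cv2.remap(G,np.float32([[u]]),np.float32([[v]]),cv2.INTER_LINEAR)[0,0]),u
R=np.arange(-10,150,.5)
for Y in (-20,-15):
    for z in (.022,.028):
        r=np.array([samp(x,Y,z)[0] for x in R]); us=[samp(x,Y,z)[1] for x in R]; d=np.gradient(r)/.5
        print(Y,z,[(float(R[i]),int(d[i])) for i in range(3,len(R)-3) if us[i]<555 and abs(d[i])>6 and abs(d[i])>=abs(d[i-3:i+4]).max()])
E
python3 trk.py
```

```text
[ 0.47447348 -0.10510882  0.13293247] [-1.5  6.1  4.4]
[281.5        296.5         25.10000038] [ 0.4834 -0.1045  0.073 ] trackXY [224.9   5.7]
-20 0.022 [(104.0, 21), (117.5, -35), (126.0, 32), (129.5, 13), (133.0, -17), (135.5, 13), (138.5, -27), (141.0, 22), (144.5, -30), (146.5, 20)]
-20 0.028 [(108.0, 25), (112.5, -54), (116.0, 53), (121.0, -37), (129.5, 15), (136.5, -11), (142.0, -10), (146.5, 9)]
-15 0.022 [(104.0, 22), (108.0, -53), (112.0, 52), (117.5, -36), (144.0, 10)]
-15 0.028 [(111.0, 15), (115.0, -28), (117.5, 20), (121.5, -34), (128.0, -8), (146.5, 9)]
```

Emit:
arm_command(rows="0 -0.3 0 0 0 0; 0.1 0.6 0 0 0 0; 0.2 1.5 0 0 0 0; 0.3 2.4 0 0 0 0; 0.3 3 0 0 0 0; 0.3 3 0 0 0 0")

```text
t: 40.33
tool_pos: [0.4748, -0.1019, 0.1329]
tool_rot: [-0.154, -3.127, -0.025]
contact_force: [-1.5, 3.4, 5.3]
opening: 0.0193
```

Emit:
arm_command(rows="0 0 0 0 0 0; 0.1 1 0 0 0 0; 0.2 2 0 0 0 0; 0.2 3 0 0 0 0; 0.2 3 0 0 0 0")

```text
t: 40.95
tool_pos: [0.4751, -0.0992, 0.133]
tool_rot: [-0.154, -3.128, -0.023]
contact_force: [-2.6, 0.7, 5.7]
opening: 0.0193
```

Emit:
arm_command(rows="0 0.5 0 0 0 0; 0.1 1 0 0 0 0; 0.2 2 0 0 0 0; 0.2 2.5 0 0 0 0; 0.2 2.5 0 0 0 0")

```text
t: 41.58
tool_pos: [0.4753, -0.0983, 0.1333]
tool_rot: [-0.153, -3.128, -0.016]
contact_force: [-3.7, -6.5, 4.6]
opening: 0.0195
```

```bash
python3 ball.py;python3 trk.py
```

```text
[ 0.47527016 -0.09825459  0.13334001] [-3.2 -6.7  4.1]
[278.5        295.5         25.20000076] [ 0.4838 -0.0993  0.073 ] trackXY [219.7   5.6]
-20 0.022 [(98.5, 22), (112.0, -36), (119.5, 24), (122.5, 14), (126.5, -27), (128.5, 15), (132.5, -25), (138.0, -24), (141.0, 13), (144.0, -31), (147.0, 16)]
-20 0.028 [(102.5, 23), (106.5, -53), (110.5, 54), (115.5, -36), (123.0, 16), (130.0, -15), (135.0, -12), (140.0, 9), (146.5, -7)]
-15 0.022 [(98.5, 22), (102.5, -59), (106.5, 58), (112.0, -38), (137.5, 9)]
-15 0.028 [(104.0, 19), (109.0, -29), (115.5, -36), (122.0, -10), (140.0, 10)]
```

The force has reversed to -6.5 N and the follower reads about 50.5 mm, so both packs are tight. Releasing the handle.

Emit:
arm_command(rows="-0.5 0 0 0 0 0; -0.5 0 0 0 0 0; -0.5 0 0 0 0 0; -0.5 0 0 0 0 0; -0.5 0 10 0 0 0; -0.5 0 40 0 0 0; -0.5 0 80 0 0 0; 0 30 130 0 0 0; 0 60 170 0 0 0; 0 80 180 0 0 0; 0 80 180 0 0 0; 0 80 180 0 0 0", jaw=0.75)

```text
t: 43.18
tool_pos: [0.475, -0.0186, 0.3127]
tool_rot: [-0.153, -3.127, -0.016]
contact_force: [0.0, 0.0, -0.2]
opening: 0.0645
```

Run:
```python
exec(open("trk.py").read())
dump(w,"w20")
print(monitor.get_obs()["tool_pos"])
for z,X0 in ((.022,0),(.028,0)):
  for Y in (-15,0,15):
    R=np.arange(-10,150,.5); r=np.array([samp(x,Y,z)[0] for x in R]); d=np.gradient(r)/.5
    print(z,Y,[(float(R[i]),int(d[i])) for i in range(3,len(R)-3) if abs(d[i])>6 and abs(d[i])>=abs(d[i-3:i+4]).max()])
R=np.arange(-40,40,.5)
for X in (15,35,60,75,90):
    r=np.array([samp(X,y,.022)[0] for y in R]); d=np.gradient(r)/.5
    print("X",X,[(float(R[i]),int(d[i])) for i in range(3,len(R)-3) if abs(d[i])>6 and abs(d[i])>=abs(d[i-3:i+4]).max()])
u,v=proj(w,[.48,-.10,.074]).astype(int)
g=cv2.HoughCircles(cv2.GaussianBlur(w["f"].max(2)[v-40:v+40,max(u-40,0):u+40],(5,5),0),cv2.HOUGH_GRADIENT,1,30,param1=80,param2=10,minRadius=8,maxRadius=20)
print(u,v,g)
if g is not None:
    c=g[0][0]; P=onz(w,c[0]+max(u-40,0),c[1]+v-40,.074); print("ball",P,1e3*(P-org)@ex,1e3*(P-org)@ey)
```

```text
-20 0.022 [(-3.0, -7), (100.0, 16), (112.0, -21), (115.5, 9)]
-20 0.028 [(-0.5, -6), (49.5, -6), (100.5, 14), (105.0, -18), (108.5, 19), (113.0, -21), (116.0, 9)]
-15 0.022 [(-2.5, -6), (100.0, 12), (104.5, -23), (107.5, 23), (113.0, -25), (131.0, 6)]
-15 0.028 [(0.0, -8), (2.0, 6), (99.5, 9), (105.5, -10), (108.5, 13), (113.5, -26)]
[ 0.47488489 -0.01876341  0.31236176]
0.022 -15 [(-2.5, -6), (100.0, 12), (104.5, -23), (107.5, 23), (113.0, -25), (131.0, 6)]
0.022 0 [(48.0, -8), (99.5, 10), (112.0, -19)]
0.022 15 [(-3.0, -6), (48.0, -7), (100.5, 12), (105.0, -11), (108.5, 9), (113.0, -21), (116.5, 7), (118.5, -8), (125.5, -8), (128.5, 7), (131.0, -8), (134.5, 14), (137.0, -8), (143.5, -9), (147.0, 10)]
0.028 -15 [(0.0, -8), (2.0, 6), (99.5, 9), (105.5, -10), (108.5, 13), (113.5, -26)]
0.028 0 [(100.0, 9), (112.5, -20)]
0.028 15 [(-1.0, -7), (1.5, 6), (49.5, -8), (101.0, 10), (104.5, -30), (109.0, 31), (113.5, -24), (135.5, 6)]
X 15 [(-37.0, 21), (-35.0, -12), (-28.5, -12), (-26.0, 29), (24.5, -6), (27.0, 6), (33.0, -12)]
X 35 [(-37.0, 16), (-35.0, -18), (-28.5, -15), (-26.0, 28), (24.5, -11), (28.0, 6), (35.0, -12)]
X 60 [(-36.5, 19), (-33.0, -17), (-28.5, -13), (-25.5, 28), (25.0, -9), (27.5, 6), (35.0, -13)]
X 75 [(-36.5, 22), (-34.5, -16), (-28.5, -12), (-25.5, 28), (25.0, -8), (34.5, -20)]
X 90 [(-36.5, 26), (-33.5, -19), (-28.0, -13), (-25.5, 27), (25.0, -7), (34.5, -10)]
193 199 [[[41.5 41.5 11. ]]]
ball [ 0.48114919 -0.0993129   0.074     ] 219.9175730049159 2.9346384744954843
```

```bash
python3 -c "
from station import workorder; print(workorder.finish_job())"
```

```text
the job is handed in; nothing more can be done
None
```

I handed the job in at about 43 s of the 72 s allowed. Both packs are in the track and the follower is holding them against the front stop.

- **Parking the handle:** I drew the follower back and felt along the gate with 4–7 N sideways. The notch opened at roughly 74 mm of travel, and the handle hung at about 71.5 mm.
- **First placing failed:** the pack's edge landed on a rail with 19 N.
- **Regrip:** I put the pack back on the table. The first regrip then closed above the pack's top (6.8 N) and missed it. I gripped it again and laid it flat, measuring about 50 × 50 mm and square in the channel.
- **Taking the handle out:** I drew back 4.5 mm and swung it, but the ball lagged about 6 mm behind the gripper at the mouth of the notch. Drawing back about 2 mm more brought it out. Re-centring the gripper on the ball pressed it against the gate with about 9 N, by my estimate under 20 N on the stem and inside its 30 N limit.
- **Easing forward:** I eased the follower forward in small steps with the spring load always felt, until the force turned to -6.5 N against the stop.

**Last checks:**
- The packs run without a gap, and the follower sits right behind the second at about 50.5 mm.
- The handle is in the slot, leaning within its play.
- The gripper is open and clear of everything.
- My estimate of the track's origin was about 2 mm off along X, which made no difference to the result.
- Two ball positions read while it was gripped disagreed by several millimetres with what the gate contact implied. After release the ball read 2.9 mm off centre, within its ±3.5 mm of play.
- I did not recheck the other things on the table at the end, but the arm never went near them.

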